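# Shelve the jar and twist off its cap

### The arm

A 6-joint arm with a two-finger parallel gripper is mounted at the origin on the work surface. World frame = base frame: x ahead of the robot, y to its left, z up, the work surface at z = 0. Lengths are in m, angles in rad, forces in N, time in s.
With the tool pointing down it reaches from about 0.4 to 0.825 m from the base axis. Payload 7 kg.
Tool frame: the origin (TCP) lies at the very end of the fingers, on their centre line; the grasp point (between the pads) lies 19 mm behind it; z points along the fingers, x is the direction in which the jaws open and shut, and the axes are right-handed (so a half turn about z gives the same grasp; the last joint's range is limited). The gripper opens to 88 mm and grips with 3 to 60 N. Pads are 19 mm wide; open, the fingers measure 130 mm over their backs; the gripper's body (78 mm by 193 mm) begins 47 mm behind the grasp point.
Start: joints at [0.288, 0.359, 0.012, 0, -1.224, -0.288], TCP at [0.675, -0, 0.227] pointing down, gripper open.
Joint ranges: [-3.07, 3.07], [-1.43, 2.12], [-1.02, 1.25], [-3.03, 1.67], [-3.05, -0], [-3.03, 3.03]. Speed limits (rad/s): [2.39, 2.39, 3.01, 3.14, 3.14, 3.14].

### API

Orientations are given as [roll, pitch, yaw] about the fixed x, y, z axes, in that order (R = Rz(yaw) Ry(pitch) Rx(roll)).
In Python, from station import telemetry, grab_frame, arm, regions_of, pinpoint gives the robot as it stands. The module is installed in compiled form; this text tells all that it offers.
- The arm moves only by the shell command python3 -m inch 'ROWS' [FORCE]. ROWS is text: rows parted by semicolons, each of 7 numbers parted by spaces: the opening, from 0 (shut) to 1 (fully open), then the shift along the world's x, y, z in cm, then the turn, a rotation vector about the world's x, y, z in degrees. A call has 1 to 12 rows; each row is the pose to reach, as a shift and turn from the pose measured when the call began; what a row does not reach only later rows make up. A row lasts 1/8 s, in which the tool goes at most 62.5 mm and 10.7 degrees, less where a joint would pass 70% of its speed; a pose out of reach is approached as far as the arm can. A call with a gripper value outside its range is refused whole. The fingers move at their own pace and stop on an object; FORCE is the grip in N (left out, the last holds). Time passes only in rows, so rows that repeat a pose let the fingers close. It gives the time, the measured TCP pose, the force and the opening at its end, in the units of the state.
- telemetry.get_state(): the state, without advancing time (a new reading comes with each control period).
- grab_frame(name): name is "scene" or "side" or "wrist"; returns a dict with "pixels" (480x640x3 uint8, red, green, blue), "fx", "fy", "cx", "cy" (pixels), "dist_coeffs" ([k1, k2, p1, p2, k3] as OpenCV has them; the pictures are not rectified), "R" (3x3) and "t" (3): a world point X has camera coordinates R X + t. Camera axes: x right, y down, z forward; pixel columns grow to the right and rows downward; lengths in m; the calibration is good to about 2 mm. A picture is of the moment at which its call begins. There is no depth.
- arm.job_done(): hands the job in, once; it reports no verdict.
Trained networks look in the newest picture that a camera, given by its name, has taken for a name from the list of things; names that differ only in an ending like _2 or _b are one class to them, and where a whole thing is asked for, a point or a joint stands for the part that bears it (a point fixed in the world has none). Each returns a list of dicts, best first, with "p" (0 to 1); they miss things now and then, are a little off and sometimes report something else, mostly with a low value. They report only what shows in the picture. A call takes as long as a camera call. They do not tell look-alikes from the thing itself.
- regions_of(camera, name): "pixels" (480x640 bool, what is visible of it) and "bbox" ([left, top, right, bottom] in pixels, round what is visible of it).
- pinpoint(camera, name): "location" ([column, row] in pixels: a listed point, or the origin of a listed thing).
The state is a dict: "t": time; "q": joint angles; "qd": joint speeds; "joint_efforts": joint torques, N m; "eef_pos": TCP position; "ee_rot": TCP orientation; "force": force on the tool from outside, world axes, zero at the start; "moment": the same for the moment, N m; "width": finger opening in m.
Only numpy, scipy, OpenCV 4.12 (cv2) and the standard library are available. Lean on these libraries where they do the work, as an engineer would, in place of code of your own. Each camera call takes 0.05 s, during which the arm holds its last target. There are 200 camera calls.

### The job

Put the jar that stands apart on the bench into the free pocket of the little shelf, beside the two jars already there, so that the pocket braces it square and fully down. Then twist its tight cap off anticlockwise until the threads let go and lift it straight up, leaving the jar seated and everything else where it is. Finish while still holding the cap level just above the jar's mouth, clear of it by a centimetre or two.

Things in the scene. Friction and masses are not known exactly. Their poses are not given: they have to be found in the camera images.
- jar: The jar to handle: clear plastic, filled with brass inserts, standing apart on the bench. Square body 60 x 60 mm, 52 mm high (the lowest 6 mm is a 54 mm square foot that leads into the pocket), round neck above; 86 mm high with its cap, 0.33 to 0.61 kg. Origin: centre of its underside, z up, x and y square to its sides. It can be lifted and carried by its cap.
- cap: The jar's black screw cap, round, 58 mm across, 24 mm high; origin: centre of its lower rim, z up, 62 mm above the jar's origin when closed. Twist anticlockwise seen from above (about 0.35 N m): it lifts off freely between 0.85 rad and a stop at 1.2; aim for 1.05. Before that, lifting it lifts the jar. The neck's top is 83 mm above the jar's origin: cap clear when lifted over 21 mm.
- seal (a joint): How far the cap has been unscrewed (rad): 0 tight, growing anticlockwise seen from above, 1.2 at the stop (forced hard on the stop, the cap jams and drags the jar). It turns with the cap (with up to about 0.1 rad of play) while the cap is on the neck, and keeps its value after that.
- pocket: Black rubber pad, 60 x 60 x 2 mm, on the floor of the shelf's free pocket; origin: centre of its underside, 30 mm above the bench; x, y square to the pocket. The pocket is 64 x 64 mm inside, its 4 mm walls 18 mm high (tops 48 mm above the bench). A jar seated in it has its origin 2 mm above this origin and may face any of the four square directions.
- rack: Low grey plastic shelf, fixed, 100 x 330 x 30 mm with three square pockets in a row along its y, 105 mm apart; origin: centre of its underside. Its place and yaw vary, and so does which pocket is free.
- jar_b: Closed jar of the same shape filled with steel parts, standing in a pocket; leave it alone. Origin: centre of its underside; 86 mm high.
- jar_c: Closed jar of the same shape filled with copper parts, standing in a pocket; leave it alone. Origin: centre of its underside; 86 mm high.
- scraper: Bystander, to be left alone: scraper, about 250 mm long, flat on the bench.
- glue: Bystander, to be left alone: small round glue pot, 32 mm across, 95 mm high, upright; origin: centre of its underside.
- bracket: Bystander, to be left alone: green printed L bracket, 70 x 30 x 38 mm.
- caliper: Bystander, to be left alone: caliper, 200 mm long, 12 mm high, flat on the bench.
- pencil: Bystander, to be left alone: orange pencil, 160 mm long, 8 mm thick, lying.
- fan_duct: Bystander, to be left alone: black fan with duct, about 60 x 40 x 18 mm.
Not all that is in view belongs to the job. What is shaped like the cap but yellow is not meant.

How it is judged:
By the outcome, as a careful person would: the job done as asked, in the order asked, and still so for the second after the job is handed in, while the arm keeps its last pose, push and grip.
It also fails if it takes over 51 s, if anything falls off the work surface, if the arm or the gripper's body presses on something with over 40 N, if the wrist force passes 120 N, or if a joint passes its speed limit or range.

## Working session

There is one attempt and no reset: what is moved stays moved. The work goes in short steps, Python scripts to look and compute and a shell command to move; the robot and the scene stay as the last step left them, time stands still between calls to the robot, and variables do not carry over. Pictures are saved under pics/ and viewed, about 8 in all and at most 12, crops included, and the job is handed in when it is done.

```bash
mkdir -p pics; cat > h.py <<'E'
import numpy as np, cv2
from station import telemetry, grab_frame, arm, regions_of, pinpoint
def K(f): return np.array([[f["fx"],0,f["cx"]],[0,f["fy"],f["cy"]],[0,0,1.]])
def ray(f,uv):
    p=cv2.undistortPoints(np.array([[uv]],float),K(f),np.array(f["dist_coeffs"],float))[0,0]
    R=np.array(f["R"]);t=np.array(f["t"])
    d=R.T@np.array([p[0],p[1],1.]); return -R.T@t, d/np.linalg.norm(d)
def atz(f,uv,z):
    c,d=ray(f,uv); return c+d*(z-c[2])/d[2]
def tri(obs):
    A=np.zeros((3,3));b=np.zeros(3)
    for f,uv in obs:
        c,d=ray(f,uv);P=np.eye(3)-np.outer(d,d);A+=P;b+=P@c
    x=np.linalg.solve(A,b)
    return x,[round(float(np.linalg.norm((np.eye(3)-np.outer(d,d))@(x-c)))*1000,1) for c,d in (ray(f,uv) for f,uv in obs)]
def proj(f,X):
    return cv2.projectPoints(np.array(X,float).reshape(-1,3),cv2.Rodrigues(np.array(f["R"]))[0],np.array(f["t"],float),K(f),np.array(f["dist_coeffs"],float))[0][:,0]
def save(f,n): cv2.imwrite("pics/"+n,cv2.cvtColor(f["pixels"],cv2.COLOR_RGB2BGR))
E
python3 - <<'E'
from h import *
np.set_printoptions(precision=4,suppress=True)
s=telemetry.get_state();print(s)
for c in ("scene","side","wrist"):
    f=grab_frame(c);save(f,c+"0.png");print(c,-np.array(f["R"]).T@np.array(f["t"]))
    for n in ("jar","cap","pocket","rack"):
        print(n,[(np.round(d["location"]),round(float(d["p"]),2)) for d in pinpoint(c,n)],[(d["bbox"],round(float(d["p"]),2)) for d in regions_of(c,n)])
a=cv2.imread("pics/scene0.png");b=cv2.imread("pics/side0.png")
E
```

```text
{'t': 0.0, 'q': array([ 0.2881,  0.3594,  0.011 , -0.0003, -1.2241, -0.2881]), 'qd': array([-0.0016, -0.0007,  0.0003, -0.0005,  0.0012, -0.0011]), 'joint_efforts': array([ -0.0008, -58.2727,  29.3058,   6.9975,   0.0069,  -0.0002]), 'eef_pos': array([ 0.6745, -0.    ,  0.2256]), 'ee_rot': array([-3.1414, -0.0017,  3.1415]), 'force': array([ 0.1248,  1.0442, -0.5347]), 'moment': array([0.0322, 0.003 , 0.0631]), 'width': 0.08763167151236627}
scene [ 1.2161 -0.2913  1.2514]
jar [(array([376., 219.]), 0.77), (array([316., 255.]), 0.72), (array([276., 270.]), 0.71)] [([299.4, 230.6, 328.7, 268.5], 0.89), ([364.6, 203.9, 385.0, 231.0], 0.79), ([263.7, 243.8, 293.3, 280.5], 0.76)]
cap [(array([385., 250.]), 0.75), (array([403., 198.]), 0.61), (array([376., 210.]), 0.6), (array([245., 211.]), 0.5)] [([373.5, 237.4, 397.0, 259.5], 0.89), ([365.5, 198.6, 383.8, 215.1], 0.73), ([389.1, 185.6, 405.8, 204.6], 0.54), ([211.6, 244.1, 338.9, 310.3], 0.3)]
pocket [(array([238., 282.]), 0.81)] [([225.6, 268.3, 253.5, 291.4], 0.83)]
rack [(array([276., 273.]), 0.65), (array([375., 221.]), 0.19)] [([20
[... 596 characters left out ...]
.7], 0.49), ([289.0, 192.4, 391.8, 283.9], 0.17)]
rack [(array([340., 240.]), 0.95), (array([224., 267.]), 0.45)] [([285.2, 192.2, 390.2, 283.1], 0.78)]
wrist [ 0.676  -0.0681  0.3833]
jar [(array([423., 103.]), 0.81), (array([409., 209.]), 0.69)] [([391.6, 43.6, 494.5, 136.2], 0.87), ([379.2, 180.5, 472.9, 269.1], 0.81), ([425.0, 357.5, 432.7, 363.0], 0.49)]
cap [(array([346., 367.]), 0.63), (array([456., 447.]), 0.57)] [([449.2, 451.1, 471.4, 479.3], 0.76), ([325.9, 348.3, 369.3, 363.6], 0.72), ([453.3, 442.8, 469.9, 455.6], 0.51), ([405.0, 0.0, 468.5, 7.3], 0.46)]
pocket [] [([404.4, 0.0, 473.1, 9.6], 0.92)]
rack [] [([352.3, 1.4, 489.2, 271.0], 0.55), ([388.1, 43.2, 500.1, 138.8], 0.21)]
```

View pics/scene0.png

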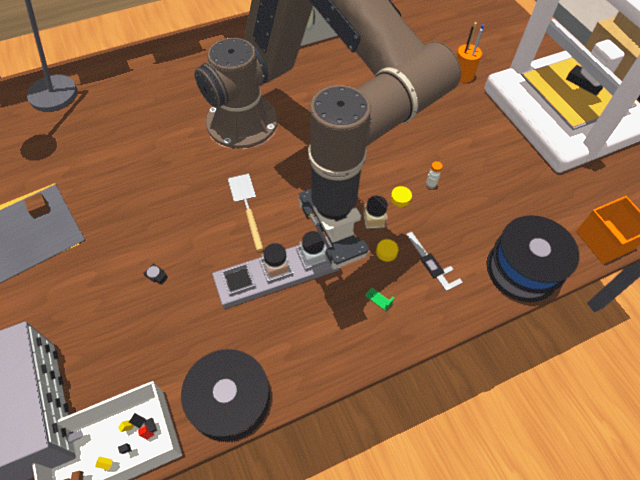

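View pics/side0.png

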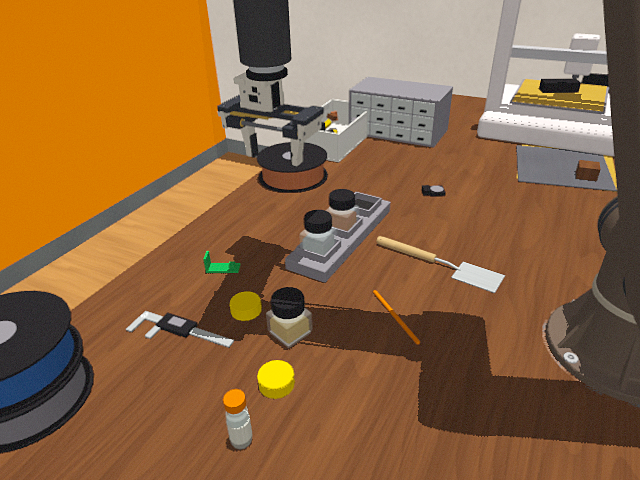

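The jar standing apart is at scene (376,213), side (288,318). Things that could be mistaken for it are the racked jars (scene 276,262 and 314,250; side 341,210 and 318,235) and the yellow look-alike caps (scene 402,196 and 387,250; side 276,380 and 245,306). The free pocket is at scene (238,280), side (368,203).

```bash
python3 - <<'E'
from h import *
np.set_printoptions(precision=4,suppress=True)
S=grab_frame("scene");D=grab_frame("side");W=grab_frame("wrist")
print("jar cap",tri([(S,(374.6,206.9)),(D,(286,302))]))
print("jar org",tri([(S,(376,219)),(D,(290,336))]))
print("b org",tri([(S,(316,255)),(D,(319,250))]), "c org",tri([(S,(276,270)),(D,(341,227))]))
print("pocket",atz(S,(238,282),.03),atz(D,(365,204),.032))
print("wrist axis",np.array(W["R"]), W["fx"])
J=tri([(S,(376,219)),(D,(290,336))])[0]
f=D;c=f["pixels"][270:360,220:330];cv2.imwrite("pics/c1.png",cv2.cvtColor(cv2.resize(c,None,fx=5,fy=5,interpolation=3),cv2.COLOR_RGB2BGR))
E
```

```text
jar cap (array([0.5308, 0.2137, 0.0722]), [3.2, 3.2])
jar org (array([0.5254, 0.2254, 0.0005]), [1.0, 1.0])
b org (array([0.5805, 0.0059, 0.0341]), [2.9, 2.9]) c org (array([ 0.5788, -0.1082,  0.0284]), [0.1, 0.1])
pocket [ 0.5721 -0.2136  0.03  ] [ 0.5676 -0.2241  0.032 ]
wrist axis [[-1.     -0.0011  0.0003]
 [-0.001   0.9674  0.2531]
 [-0.0006  0.2531 -0.9674]] 354.73285668133644
```

View pics/c1.png

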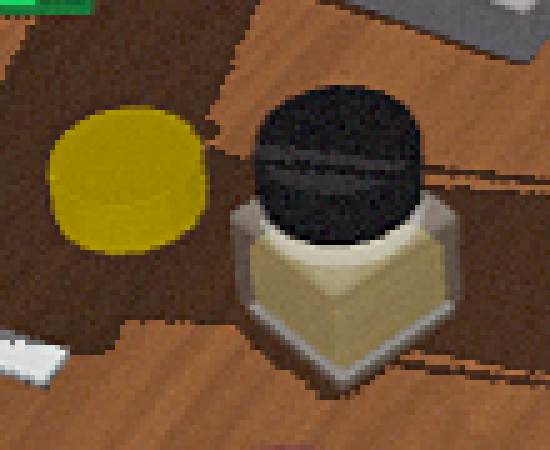

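View pics/wrist0.png

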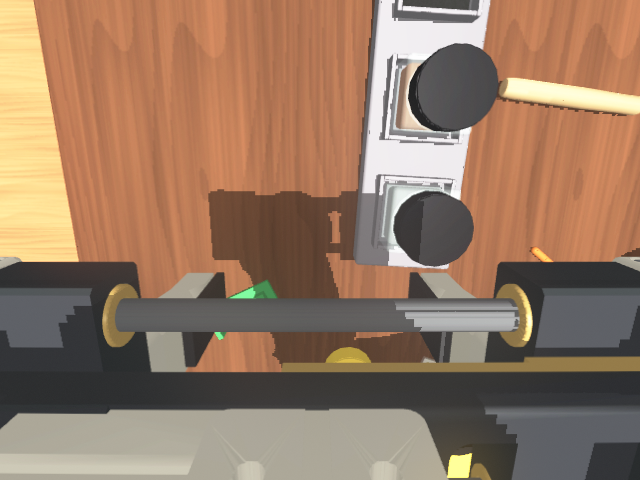

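The crop shows the right jar: clear, with pale brass contents and a black cap, and with one corner facing the side camera. In the wrist picture the two racked jars are at (455,90) and (433,228). I'm moving the wrist camera over the jar.

```bash
python3 -m inch '1 -2 5 1 0 0 0;1 -5 10 2 0 0 0;1 -8 16 2 0 0 0;1 -11 22 2 0 0 0;1 -13 26 2 0 0 0;1 -14.7 29 2 0 0 0;1 -14.7 29 2 0 0 0;1 -14.7 29 2 0 0 0'; python3 - <<'E'
from h import *
np.set_printoptions(precision=4,suppress=True)
print(telemetry.get_state())
W=grab_frame("wrist");save(W,"w1.png")
for n in ("jar","cap"):
    print(n,[(np.round(d["location"]),round(float(d["p"]),2)) for d in pinpoint("wrist",n)],[(d["bbox"],round(float(d["p"]),2)) for d in regions_of("wrist",n)])
E
```

```text
t: 2.5
eef_pos: [0.528, 0.2899, 0.2466]
ee_rot: [-3.142, 0.0, -3.141]
force: [0.1, -0.3, 0.2]
width: 0.0876
{'t': 2.5, 'q': array([ 0.8263,  0.2279, -0.1249,  0.0001, -1.218 , -0.8258]), 'qd': array([-0.0196,  0.0026,  0.0011,  0.0012, -0.0005,  0.0005]), 'joint_efforts': array([  0.8912, -47.8296,  29.2679,   6.9507,  -0.0163,  -0.0263]), 'eef_pos': array([0.528 , 0.2899, 0.2466]), 'ee_rot': array([-3.1415,  0.0001, -3.1411]), 'force': array([ 0.1497, -0.2804,  0.2085]), 'moment': array([-0.0101, -0.0217, -0.0291]), 'width': 0.08760502265534721}
jar [] [([281.9, 99.9, 357.9, 179.4], 0.75)]
cap [(array([317., 137.]), 0.7), (array([350., 234.]), 0.7), (array([215., 125.]), 0.58)] [([182.7, 90.9, 243.0, 151.4], 0.86), ([323.5, 210.5, 377.3, 266.1], 0.84), ([284.5, 103.4, 346.8, 172.4], 0.75)]
```

View pics/w1.png

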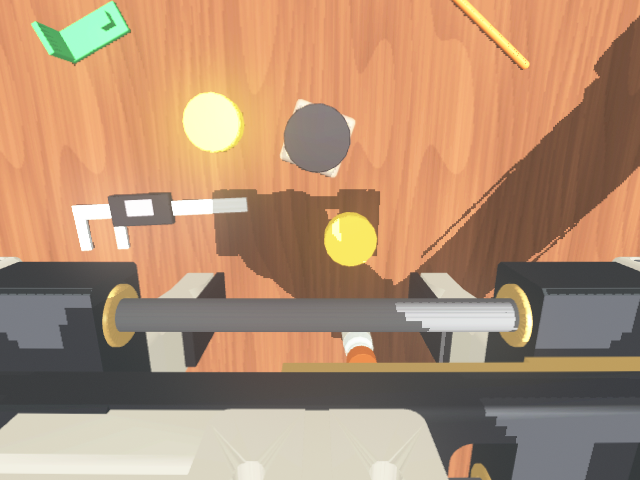

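The wrist view shows the jar's cap at (317,137). The body corners stick out near (302,100), (355,125), (335,177) and (281,160). The yellow caps are at (213,122) and (350,239).

```bash
python3 - <<'E'
from h import *
np.set_printoptions(precision=4,suppress=True)
S=grab_frame("scene");D=grab_frame("side");W=grab_frame("wrist")
P=np.array([atz(W,u,.052)[:2] for u in ((302,100),(355,125),(335,177),(281,160))])
print(P,P.mean(0),[np.linalg.norm(P[i]-P[(i+1)%4]) for i in range(4)],"yaw mod90",[np.degrees(np.arctan2(*(P[(i+1)%4]-P[i])[::-1]))%90 for i in range(4)])
m=[d for d in regions_of("wrist","cap") if d["bbox"][0]>270 and d["bbox"][3]<200][0]["pixels"].astype(np.uint8)
c=max(cv2.findContours(m,0,1)[0],key=len);e=cv2.fitEllipse(c);print(e,atz(W,e[0],.082))
print("tri cap",tri([(S,(374.6,206.9)),(W,e[0])]),tri([(D,(286,302)),(W,e[0])]))
# rack from first wrist picture: rebuild its calibration
f=dict(W);dp=np.array([0.6745,0,.2256])-telemetry.get_state()["eef_pos"]
f["t"]=np.array(W["t"])-np.array(W["R"])@dp
a=atz(f,(455,88),.118);b=atz(f,(433,228),.118);print("caps c,b",a,b,np.linalg.norm(a-b))
d=(a-b)/np.linalg.norm(a-b);print("pocket pred",a+d*.105,"yaw",np.degrees(np.arctan2(-d[1],-d[0]))-90)
for z,u in ((.03,(378,10)),(.03,(358,255)),(.048,(404,8)),):print(atz(f,u,z))
E
```

```text
[[0.5428 0.1808]
 [0.4929 0.2031]
 [0.5112 0.2518]
 [0.5637 0.2355]] [0.5276 0.2178] [np.float64(0.05463047875291755), np.float64(0.052027013072358984), np.float64(0.0549812661407222), np.float64(0.058490356530462)] yaw mod90 [np.float64(65.99400906201143), np.float64(69.41786934404433), np.float64(72.75406650595608), np.float64(69.06999907369573)]
((316.868896484375, 138.15057373046875), (66.19735717773438, 69.53707122802734), 1.9190400838851929) [0.529  0.2156 0.082 ]
tri cap (array([0.5279, 0.214 , 0.0701]), [1.7, 1.7]) (array([0.5305, 0.2165, 0.0736]), [1.8, 1.8])
caps c,b [ 0.5793 -0.1067  0.118 ] [ 0.5864 -0.0068  0.118 ] 0.10020481763072528
pocket pred [ 0.5718 -0.2115  0.118 ] yaw -4.094192865579302
[ 0.6214 -0.1837  0.03  ]
[0.6325 0.0425 0.03  ]
[ 0.6024 -0.1793  0.048 ]
```

```bash
python3 -m inch '1 0 -2.5 -3 0 0 -10;1 0 -6 -6 0 0 -20;1 0.1 -7.4 -9.5 0 0 -30;1 0.1 -7.4 -12.5 0 0 -30;1 0.1 -7.4 -15.5 0 0 -30;1 0.1 -7.4 -17.5 0 0 -30;1 0.1 -7.4 -18.8 0 0 -30;1 0.1 -7.4 -18.8 0 0 -30' ; python3 - <<'E'
from h import *
np.set_printoptions(precision=4,suppress=True)
print(telemetry.get_state()["q"])
D=grab_frame("side");c=D["pixels"][220:400,180:400];a=cv2.resize(c,None,fx=3,fy=3,interpolation=3)
W=grab_frame("scene");c=W["pixels"][150:290,310:450]
cv2.imwrite("pics/g1.png",cv2.cvtColor(a,cv2.COLOR_RGB2BGR))
E
```

```text
t: 3.95
eef_pos: [0.5289, 0.2153, 0.0579]
ee_rot: [-3.14, -0.001, 2.617]
force: [0.3, 0.2, 0.4]
width: 0.0878
[ 0.7291  0.3559 -0.4264 -0.0001 -0.7901 -1.2534]
```

View pics/g1.png

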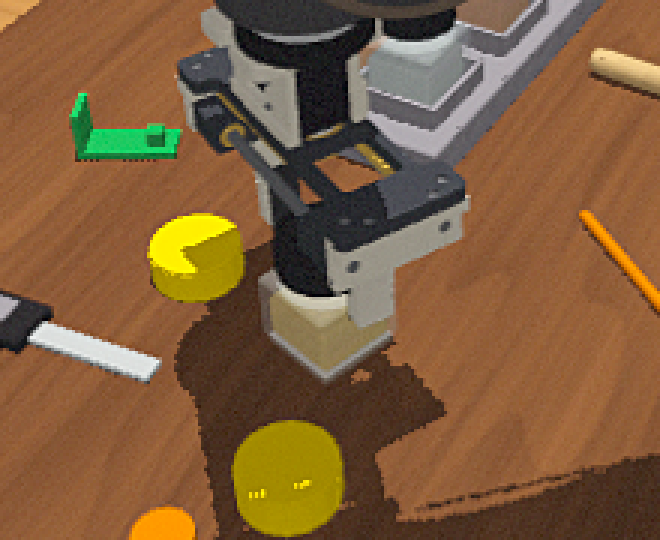

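The fingers straddle the black cap at (310,260) in the crop, just above the jar's shoulder. I'll grip and lift.

```bash
python3 -m inch '0.5 0 0 0 0 0 0;0.5 0 0 0 0 0 0;0.5 0 0 0 0 0 0;0.5 0 0 0 0 0 0;0.5 0 0 0 0 0 0;0.5 0 0 0 0 0 0;0.5 0 0 0 0 0 0' 45; python3 -m inch '0.5 0 0 1 0 0 0;0.5 0 0 4 0 0 0;0.5 0 0 8 0 0 0;0.5 0 0 11 0 0 0;0.5 0 0 11 0 0 0'; python3 - <<'E'
from h import *
s=telemetry.get_state();print(s["force"],s["moment"],s["eef_pos"])
E
```

```text
t: 4.92
eef_pos: [0.5298, 0.216, 0.0594]
ee_rot: [3.141, 0.001, 2.618]
force: [-1.4, 0.2, 4.1]
width: 0.0576
t: 5.55
eef_pos: [0.5307, 0.2167, 0.1716]
ee_rot: [3.137, 0.002, 2.618]
force: [-0.3, 0.8, -5.3]
width: 0.0577
[-0.30892009  0.75703174 -5.34477414] [-0.03072287 -0.05437037 -0.0616111 ] [0.53065306 0.21666259 0.17160506]
```

```bash
python3 -m inch '0.5 0 0 3 0 0 0;0.5 0.5 -3 6.3 0 0 2;0.5 1 -7 6.3 0 0 5;0.5 1.5 -12 6.3 0 0 8;0.5 2 -17 6.3 0 0 10;0.5 3 -22 6.3 0 0 12;0.5 3.5 -27 6.3 0 0 14;0.5 4 -31 6.3 0 0 16;0.5 4.4 -33.5 6.3 0 0 17;0.5 4.4 -34.7 6.3 0 0 17;0.5 4.4 -34.7 6.3 0 0 17;0.5 4.4 -34.7 6.3 0 0 17'; python3 - <<'E'
from h import *
s=telemetry.get_state();print(s["force"],s["q"])
f=grab_frame("wrist");save(f,"w2.png")
for n in ("jar","pocket"):
    print(n,[(np.round(d["location"],1),round(float(d["p"]),2)) for d in pinpoint("wrist",n)],[(d["bbox"],round(float(d["p"]),2)) for d in regions_of("wrist",n)])
E
```

```text
t: 7.05
eef_pos: [0.5743, -0.1296, 0.234]
ee_rot: [3.137, 0.001, 2.915]
force: [0.2, -0.0, -4.8]
width: 0.0578
[ 0.23159544 -0.01435434 -4.8156078 ] [ 0.10687937  0.21247896 -0.17230733 -0.00472806 -1.18340893 -0.3321568 ]
jar [] [([256.1, 203.9, 379.8, 272.1], 0.81), ([291.3, 203.8, 343.3, 214.8], 0.46)]
pocket [(array([303.3, 127.1]), 0.58), (array([516.9, 183.1]), 0.46)] [([266.4, 89.4, 338.0, 165.2], 0.93)]
```

View pics/w2.png

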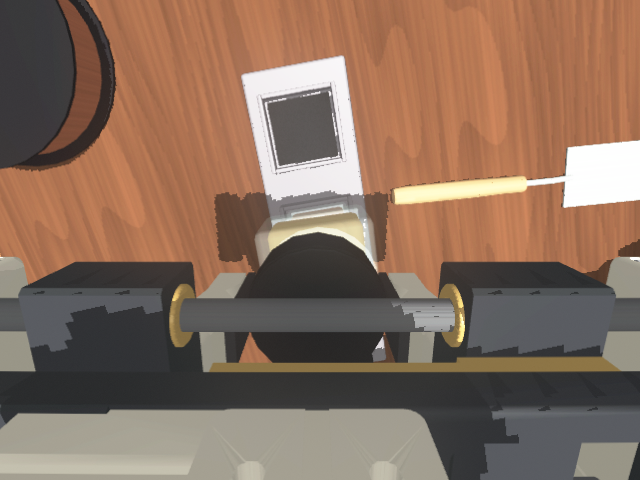

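The free pocket's pad is at (303,128), and the front edge of the held jar's body is near (270-365, 215-240). I'm measuring both yaws.

```bash
python3 - <<'E'
from h import *
np.set_printoptions(precision=4,suppress=True)
f=grab_frame("wrist")
r=regions_of("wrist","pocket")[0]["pixels"].astype(np.uint8)
c=max(cv2.findContours(r,0,1)[0],key=len)[:,0]
P=np.array([atz(f,u,.032)[:2] for u in c.astype(float)],np.float32)
print("pad",cv2.minAreaRect(P*1000))
g=cv2.cvtColor(f["pixels"],cv2.COLOR_RGB2GRAY)
d=(g[85:172,262:345]<75).astype(np.uint8)
d=cv2.morphologyEx(d,cv2.MORPH_OPEN,np.ones((5,5)))
c=max(cv2.findContours(d,0,1)[0],key=len)[:,0]+[262,85]
P=np.array([atz(f,u,.032)[:2] for u in c.astype(float)],np.float32)
print("dark",cv2.minAreaRect(P*1000))
# rack outer edges (z=.03)
for a,b in (((243,75),(343,57)),((243,75),(267,200)),((343,57),(362,195))):
    A,B=atz(f,a,.03),atz(f,b,.03);print(A,B,np.degrees(np.arctan2(*(B-A)[1::-1]))%90,np.linalg.norm(A-B))
c=f["pixels"][180:280,240:400];cv2.imwrite("pics/c2.png",cv2.cvtColor(cv2.resize(c,None,fx=5,fy=5,interpolation=3),cv2.COLOR_RGB2BGR))
S=grab_frame("scene");print("scene pocket",[ (d["location"],atz(S,d["location"],.03)) for d in pinpoint("scene","pocket")])
s=[d for d in regions_of("scene","pocket")]
for q in s:
    c=max(cv2.findContours(q["pixels"].astype(np.uint8),0,1)[0],key=len)[:,0]
    print(q["p"],cv2.minAreaRect(np.array([atz(S,u,.032)[:2] for u in c.astype(float)],np.float32)*1000))
E
```

```text
pad ((570.2868041992188, -212.4772491455078), (59.587215423583984, 59.372222900390625), 86.81945037841797)Traceback (most recent call last):
  File "<stdin>", line 11, in <module>
ValueError: max() iterable argument is empty
```

```bash
python3 - <<'E'
from h import *
np.set_printoptions(precision=4,suppress=True)
f=grab_frame("wrist")
for a,b in (((243,75),(343,57)),((243,75),(267,200)),((343,57),(362,195))):
    A,B=atz(f,a,.03),atz(f,b,.03);print(A,B,np.degrees(np.arctan2(*(B-A)[1::-1]))%90,np.linalg.norm(A-B))
c=f["pixels"][180:280,240:400];cv2.imwrite("pics/c2.png",cv2.cvtColor(cv2.resize(c,None,fx=5,fy=5,interpolation=3),cv2.COLOR_RGB2BGR))
S=grab_frame("scene")
for q in regions_of("scene","pocket"):
    c=max(cv2.findContours(q["pixels"].astype(np.uint8),0,1)[0],key=len)[:,0]
    print(q["p"],cv2.minAreaRect(np.array([atz(S,u,.032)[:2] for u in c.astype(float)],np.float32)*1000))
E
```

```text
[ 0.6143 -0.273   0.03  ] [ 0.5195 -0.2671  0.03  ] 86.40634169821217 0.09504357424897336
[ 0.6143 -0.273   0.03  ] [ 0.6229 -0.1535  0.03  ] 85.90909139353427 0.11986466013837936
[ 0.5195 -0.2671  0.03  ] [ 0.527  -0.1368  0.03  ] 86.69470286393002 0.13051772956412974
0.63 ((558.1486206054688, -98.17639923095703), (70.38007354736328, 87.87474822998047), 86.79844665527344)
0.55 ((566.54296875, -210.1907958984375), (58.4003791809082, 52.400230407714844), 85.66921997070312)
```

View pics/c2.png

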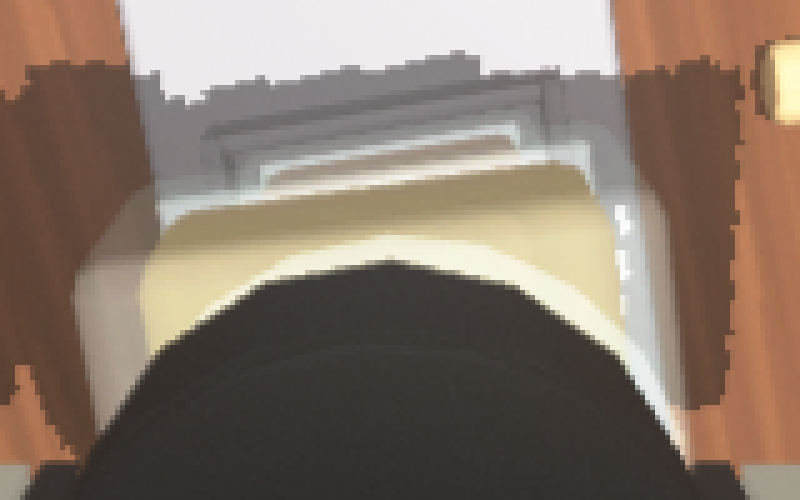

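```bash
python3 - <<'E'
from h import *
np.set_printoptions(precision=4,suppress=True)
f=grab_frame("wrist");g=lambda x,y:(240+x/5-.4,180+y/5-.4)
s=telemetry.get_state()["eef_pos"]
for a,b,z in (((200,212),(580,168),.005),((160,203),(590,145),.003),((160,225),(595,180),.003)):
    A,B=atz(f,g(*a),s[2]-.0594+z),atz(f,g(*b),s[2]-.0594+z)
    print(A,B,np.degrees(np.arctan2(*(B-A)[1::-1]))%90,np.linalg.norm(A-B))
# predicted bottom corners for jar centred under tcp, several yaws
for yaw in (-2,-3.5,-5):
    a=np.radians(yaw);R=np.array([[np.cos(a),-np.sin(a)],[np.sin(a),np.cos(a)]])
    for h,z in ((.027,0),(.030,.006),(.030,.052)):
        X=[np.r_[s[:2]+R@[sx*h,-h],s[2]-.0594+z] for sx in (1,-1)]
        q=(proj(f,X)-[240,180])*5;print(yaw,z,q[0],q[1])
E
```

```text
[ 0.5926 -0.1571  0.1802] [ 0.5465 -0.1521  0.1802] 83.81081390315913 0.04637082585663969
[ 0.5974 -0.1589  0.1782] [ 0.5447 -0.1542  0.1782] 84.8864147555104 0.05299120468710228
[ 0.5982 -0.1562  0.1782] [ 0.5449 -0.1498  0.1782] 83.10882245201222 0.05362520644524505
-2 0 [137.2236 207.3237] [565.465  125.9165]
-2 0.006 [100.7097 198.7017] [591.0881 105.257 ]
-2 0.052 [ 25.9224 299.0679] [645.5437 182.5616]
-3.5 0 [141.5744 200.8696] [572.0161 130.5105]
-3.5 0.006 [105.6481 191.306 ] [598.5772 110.5388]
-3.5 0.052 [ 32.0469 289.8757] [654.9714 189.1744]
-5 0 [146.1092 194.5231] [578.4297 135.2693]
-5 0.006 [110.7992 184.0316] [605.9066 116.0089]
-5 0.052 [ 38.4451 280.8288] [664.1909 196.0201]
```

The jar's yaw in the grip is about -5.5°, the pocket's about -3.4°, and the foot is centred under the TCP. I'll move above the pocket and then descend in stages.

```bash
python3 -m inch '0.5 -0.1 -3 0 0 0 1;0.5 -0.25 -6.5 0 0 0 2;0.5 -0.35 -8.3 -2 0 0 2;0.5 -0.35 -8.3 -5 0 0 2;0.5 -0.35 -8.3 -9 0 0 2;0.5 -0.35 -8.3 -11.5 0 0 2;0.5 -0.35 -8.3 -12 0 0 2;0.5 -0.35 -8.3 -12 0 0 2'; python3 - <<'E'
from h import *
D=grab_frame("side");c=D["pixels"][150:280,280:410];a=cv2.resize(c,None,fx=4,fy=4,interpolation=3)
S=grab_frame("scene");c=S["pixels"][230:320,195:325];b=cv2.resize(c,None,fx=2,fy=2,interpolation=3)
o=np.zeros((520,790,3),np.uint8);o[:,:520]=a;o[:180,525:785]=b
cv2.imwrite("pics/p1.png",cv2.cvtColor(o,cv2.COLOR_RGB2BGR))
E
```

```text
t: 8.6
eef_pos: [0.5717, -0.2134, 0.1152]
ee_rot: [3.137, 0.003, 2.95]
force: [0.0, -0.6, -4.1]
width: 0.0579
```

View pics/p1.png

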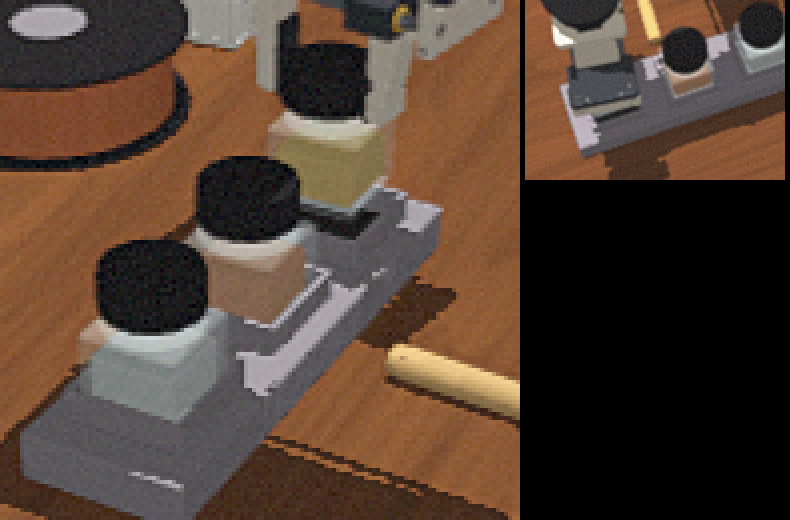

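The jar hangs just above the pocket, crop (325,190), roughly square to it. I'll descend slowly.

```bash
python3 -m inch '0.5 -0.1 0 -0.3 0 0 0;0.5 -0.1 0 -0.6 0 0 0;0.5 -0.1 0 -0.9 0 0 0;0.5 -0.1 0 -1.1 0 0 0;0.5 -0.1 0 -1.3 0 0 0;0.5 -0.1 0 -1.3 0 0 0'
```

```text
t: 9.45
eef_pos: [0.5711, -0.2134, 0.1029]
ee_rot: [3.137, 0.004, 2.95]
force: [0.5, 0.1, -5.0]
width: 0.0578
```

```bash
python3 -m inch '0.5 0 0 -0.3 0 0 0;0.5 0 0 -0.55 0 0 0;0.5 0 0 -0.75 0 0 0;0.5 0 0 -0.95 0 0 0;0.5 0 0 -1.1 0 0 0;0.5 0 0 -1.2 0 0 0;0.5 0 0 -1.2 0 0 0'
```

```text
t: 10.32
eef_pos: [0.5716, -0.2135, 0.0915]
ee_rot: [3.137, 0.005, 2.95]
force: [0.5, 0.3, 2.0]
width: 0.0575
```

It's seated: bottom contact came at TCP 0.0915, against 0.0914 predicted. A light press down, then I'll start the twist.

```bash
python3 -m inch '0.5 0 0 -0.1 0 0 0;0.5 0 0 -0.1 0 0 4;0.5 0 0 -0.1 0 0 9;0.5 0 0 -0.1 0 0 15;0.5 0 0 -0.1 0 0 21;0.5 0 0 -0.1 0 0 27;0.5 0 0 -0.1 0 0 33;0.5 0 0 -0.1 0 0 33' 55; python3 - <<'E'
from h import *
s=telemetry.get_state();print(s["force"],s["moment"],s["q"])
E
```

```text
t: 11.32
eef_pos: [0.5714, -0.2132, 0.0915]
ee_rot: [3.137, 0.005, -2.756]
force: [-4.1, 4.6, 8.3]
width: 0.0575
[-4.11259707  4.64619479  8.34443799] [ 1.341572    1.48837771 -0.185758  ] [-0.04157292  0.36935122 -0.30372398 -0.00870793 -0.89484713  0.43271847]
```

```bash
python3 -m inch '0.5 0 0 0 0 0 5;0.5 0 0 0 0 0 11;0.5 0 0 0 0 0 17;0.5 0 0 0 0 0 23;0.5 0 0 0 0 0 28;0.5 0 0 0 0 0 32.5;0.5 0 0 0 0 0 32.5'; python3 - <<'E'
from h import *
s=telemetry.get_state();print(s["force"],s["moment"],s["q"])
f=grab_frame("side");c=f["pixels"][150:280,280:410];cv2.imwrite("pics/t1.png",cv2.cvtColor(cv2.resize(c,None,fx=4,fy=4,interpolation=3),cv2.COLOR_RGB2BGR))
E
```

```text
t: 12.2
eef_pos: [0.5704, -0.2125, 0.0918]
ee_rot: [3.135, 0.005, -2.188]
force: [-4.9, 4.8, 6.1]
width: 0.0576
[-4.91607624  4.75057157  6.05295724] [ 1.67864365  1.67624366 -0.2524784 ] [-0.04143826  0.37041682 -0.30038507 -0.01047856 -0.90260177  1.00141465]
```

View pics/t1.png

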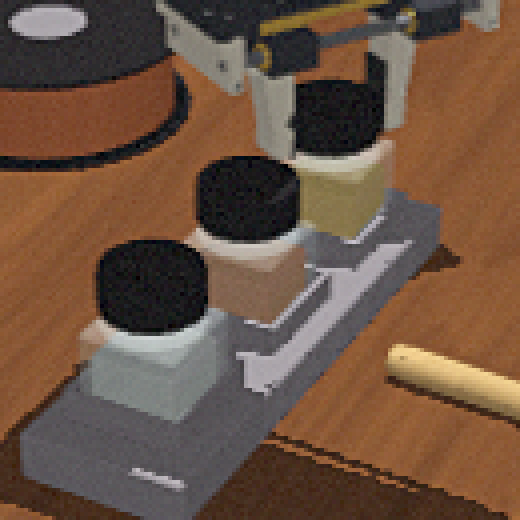

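The jar is down in its pocket. I'll try a small lift to see whether the threads have let go.

```bash
python3 -m inch '0.5 0 0 0.2 0 0 0;0.5 0 0 0.4 0 0 0;0.5 0 0 0.4 0 0 0'; python3 - <<'E'
from h import *
s=telemetry.get_state();print(s["force"],s["moment"],s["q"])
E
```

```text
t: 12.62
eef_pos: [0.5704, -0.2126, 0.0959]
ee_rot: [3.135, 0.005, -2.189]
force: [-1.0, 0.8, 0.6]
width: 0.0574
[-0.96229441  0.82880066  0.57397623] [ 0.33259592  0.56294336 -0.02412689] [-0.04149798  0.36603794 -0.29620503 -0.0102757  -0.91116511  1.00049162]
```

No weight on the wrist (+0.6 N, against -5 N when carrying the jar), so the cap is free. I'm lifting it straight up.

```bash
python3 -m inch '0.5 0 0 0.4 0 0 0;0.5 0 0 0.9 0 0 0;0.5 0 0 1.4 0 0 0;0.5 0 0 1.9 0 0 0;0.5 0 0 2.4 0 0 0;0.5 0 0 2.9 0 0 0;0.5 0 0 3.2 0 0 0;0.5 0 0 3.2 0 0 0;0.5 0 0 3.2 0 0 0'; python3 - <<'E'
from h import *
np.set_printoptions(precision=4,suppress=True)
s=telemetry.get_state();print(s["force"],s["moment"])
f=grab_frame("side");c=f["pixels"][150:280,280:410];a=cv2.resize(c,None,fx=4,fy=4,interpolation=3)
S=grab_frame("scene");c=S["pixels"][230:320,195:325];b=cv2.resize(c,None,fx=2,fy=2,interpolation=3)
o=np.zeros((520,790,3),np.uint8);o[:,:520]=a;o[:180,525:785]=b
cv2.imwrite("pics/e1.png",cv2.cvtColor(o,cv2.COLOR_RGB2BGR))
# expected: seated underside corners & cap rim in crop
a=np.radians(-3.4);R=np.array([[np.cos(a),-np.sin(a)],[np.sin(a),np.cos(a)]])
X=[np.r_[np.array([.5703,-.2125])+R@[sx*.03,sy*.03],.084] for sx,sy in((1,1),(1,-1),(-1,-1),(-1,1))]+[[.5703,-.2125,.115],[.5703,-.2125,.130]]
print((proj(f,X)-[280,150])*4)
E
```

```text
t: 13.75
eef_pos: [0.5703, -0.2125, 0.1277]
ee_rot: [3.135, 0.005, -2.189]
force: [1.0, -0.1, -0.1]
width: 0.0575
[ 0.9921 -0.097  -0.1421] [-0.0572  0.0709  0.0416]
[[263.0682 158.537 ]
 [308.8768 117.7504]
 [397.3666 138.8828]
 [353.7243 181.3765]
 [331.9032 102.1441]
 [332.5234  79.1281]]
```

View pics/e1.png

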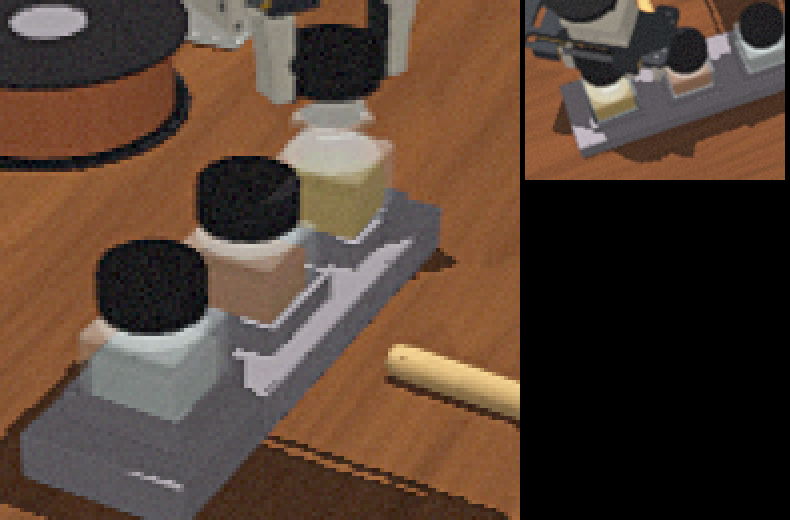

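The picture shows the jar down in its pocket, shoulder corner at crop (392,140) against (397,139) predicted for a seated jar. The cap is clear above the neck, with the cap at (340,60) and the mouth at (333,108), and the neighbours haven't moved. Handing in.

```bash
python3 -c "
from h import *
print(arm.job_done())"
```

```text
the job is handed in; nothing more can be done
None
```

The jar now stands in the free end pocket, its cap is off, and the gripper is holding the cap above the mouth. I handed the job in at about 14 s of the 51 s allowed.

**What I did:** I lifted the jar by its cap, turned it to match the pocket's yaw and lowered it until it touched bottom. I then twisted the cap anticlockwise by about 66° at the tool (1.15 rad). That was more than the 1.05 aimed for, to take up the jar's slack in the pocket and the cap's play. Then I lifted the cap straight up.

**Last checks:**
- **Seating:** The jar touched bottom with the tool at 91.5 mm; 91.4 mm was predicted for a fully seated jar.
- **Threads:** In a 4 mm test lift the wrist carried no weight (+0.6 N, against -5 N when carrying the jar), so the threads had let go.
- **Cap clearance:** The cap was lifted about 36 mm in all, which leaves its rim about 15 mm above the mouth. The tool is level to within about 0.4°.
- **Surroundings:** The last side picture shows the jar seated, and the two neighbouring jars look unmoved. I didn't re-image the other things on the bench at the end.

**Not measured:**
- **Seal angle:** I inferred it from the tool's turn and the free lift.
- **Jar yaw after the twist:** I only checked this roughly in the side picture. The twist may have turned the jar within the pocket's slack of up to about 4°. One shoulder corner was about 1 pixel from where a square, seated jar would show it.

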